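# Drive the seized pivot pin out of the tension-arm bracket

## Task

The pivot pin of the winder's tension arm is seized in its bracket. Take the drift punch from its rest, put its tip through the hole in the black cover disc and steadily push the pin out of the far side so that it drops into the blue tray, feeling for the hole gently and never pressing with more than 25 N anywhere; then lay the punch back on its rest. Move the pin with the punch only, do not touch the pin, bracket or cover with the gripper, and leave the bobbin, nozzle and screwdriver where they are.

Things in the scene. Friction and masses are not known exactly. Their poses are not given: they have to be found in the camera images.
- bracket: Fixed aluminium pivot bracket: base plate 66 x 110 x 10 mm, flush with the exit face of a block 32 mm thick (x), 60 wide (y), 90 mm high overall. Origin: on the table under the middle of the block. +x is the direction in which the pin is driven out, z is up. The bore runs along x at y = 0, z = 60 mm, 17.5 mm wide, 16.6 mm high. On the +y side a tension arm with dark red roller reaches to y = 92 mm, z = 86 mm.
- bore_entry (a point): Point on the bore axis in the plane of the outer face of the black cover disc (48 mm diameter, 4 mm thick) on the block's entry side; axes as the bracket. The disc is eccentric: the centre of its one hole, 8 mm wide, lies 3.2 mm from this point, anywhere on the upper half circle from +y over +z to -y. The angle is not measured: find the hole by eye or feel. The disc does not turn or give.
- bore_exit (a point): Point on the bore axis in the plane of the block's exit face, 36 mm along +x from the cover's outer face; axes as the bracket. Before driving, the pin's tail is 6 to 8 mm inside the cover's outer face. The pin falls out once the punch tip is about 1 mm past this point; 6 mm past is ample and leaves 10 mm between handle and cover.
- plunger_top (a point): Top of the brass spring plunger on the block, 102 mm above the table. Its spring squeezes the pin in the bore: driving takes about 7 to 16 N, nearly steady, for the first 25 mm or so and much less after that. More than 25 N from the punch on pin, cover or block counts as damage.
- pin_center (a point): Middle of the loose steel pivot pin: shank 16 mm diameter, 30 mm long, tail at the entry (-x) side inside the block, brass head 24 mm diameter, 6 mm thick at the exit (+x) side outside the block. Overall length 36 mm; this point is half-way along its axis; the tail face is 18 mm towards -x. Its +x axis points towards the head. 65 g.
- tray: Fixed blue catch tray with black rubber floor, 110 x 110 mm outside, 30 mm high, walls 4 mm on three sides, floor 7 mm; its open side (-x) stands against the exit side of the bracket, under where the pin comes out. Origin: centre of its underside.
- punch_center (a point): Centre of the drift punch's yellow handle, a bar 100 mm long with square section 16 x 16 mm. Its +x axis points along the punch towards the tip. A steel shaft 6 mm in diameter stands 52 mm out of the handle's +x end on the same axis. 140 g. It lies level on the rest, its axis 45 mm above the table.
- punch_tip (a point): Flat end of the punch's steel shaft, 102 mm from the handle's centre along +x.
- rest_seat (a point): Fixed punch rest: two red posts, 8 mm thick, 86 mm apart along x, each with a notch 28 mm wide (y) and 10 mm deep for the handle, on a 130 x 60 x 6 mm dark foot. This point is where the handle's centre belongs, 45 mm above the table and half-way between the posts, +x towards the punch's tip, z up. There is 78 mm free between the posts for fingers.
- bobbin: Loose copper-coloured bobbin, 52 mm diameter, 31 mm high, a bystander. Origin: centre of its underside.
- nozzle: Loose pink ceramic nozzle, 30 mm diameter, 30 mm high, a bystander. Origin: centre of its underside.
- driver: Loose screwdriver with green handle, 160 mm long, lying beyond the bracket, a bystander.
Mind the look-alikes: they are no part of the job. Of the things that look like the part that bears punch_center, the smaller one is meant.

How it is judged (in metres and radians):
On the way, in this order (a step that is already met when the one before it is completed fails the run):
1. the punch is lifted off its rest (z of punch_center in the frame of rest_seat above 0.012 m and contact force between the fingers and punch above 0.5 N), for 0.1 s.
2. the punch's tip is through the cover and has started the pin: it stands in the bore and has pushed the pin at least 6 mm out (x of punch_tip in the frame of bore_entry between 0.01 and 0.06 m and y of punch_tip in the frame of bore_entry between -0.009 and 0.009 m and z of punch_tip in the frame of bore_entry between -0.008 and 0.008 m and distance of pin_center from where it was at the start of the episode above 0.006 m and distance between punch_tip and pin_center below 0.026 m), for 0.05 s.
3. the pin has dropped into the tray (x of pin_center in the frame of tray between -0.055 and 0.055 m and y of pin_center in the frame of tray between -0.055 and 0.055 m and z of pin_center in the frame of tray below 0.032 m), for 0.1 s.
At the end, for the whole second after the job is handed in: The pin lies at rest in the blue tray (its middle inside the walls, under 32 mm above the tray's underside); the punch lies released and at rest in the notches: its centre within 15 mm along, 8 mm across and 4 mm in height of the seat, axis within 0.25 rad of the seat's (all of step 3 and linear speed of each of pin, punch below 0.03 m/s and x of punch_center in the frame of rest_seat between -0.015 and 0.015 m and y of punch_center in the frame of rest_seat between -0.008 and 0.008 m and z of punch_center in the frame of rest_seat between -0.004 and 0.004 m and angle between the x axis of punch_center and the x axis of rest_seat, either way round below 0.25 rad and contact force between the fingers and punch below 0.5 N); the robot touches nothing.
It fails at once if the punch presses on the bracket or its cover disc with more than 25 N (contact force between punch and bracket above 25 N).
It fails at once if the punch presses on the pin with more than 25 N (contact force between punch and pin above 25 N).
It fails at once if the gripper or arm touches the pin or the bracket (contact force between any of the arm, the fingers and bracket above 2 N or contact force between any of the arm, the fingers and pin above 2 N).
It fails at once if the bobbin, nozzle or screwdriver is moved more than 15 mm (distance of any of bobbin, nozzle, driver from where it was at the start of the episode above 0.015 m).
It also fails if it takes over 64 s, if anything falls off the work surface, if the arm or the gripper's body presses on something with over 40 N, if the wrist force passes 120 N, or if a joint passes its speed limit or range.

## Robot

A 6-joint arm with a two-finger parallel gripper is mounted at the origin on the work surface. World frame = base frame: x ahead of the robot, y to its left, z up, the work surface at z = 0. Lengths are in mm, angles in rad, forces in N, time in s.
With the tool pointing down it reaches from about 275 to 725 mm from the base axis. Payload 5.6 kg.
Tool frame: the origin (TCP) lies on the centre line of the jaws, within the pads' length; the fingertips stand 17 mm ahead of it and the grasp point (between the pads) lies 2 mm behind it; z points along the fingers, y is the line along which they close (so a half turn about z gives the same grasp; the last joint's range is limited). The gripper opens to 85 mm and grips with 20 to 120 N. Pads are 22 mm wide; open, the fingers measure 114 mm over their backs; the gripper's body (76 mm by 85 mm) begins 54 mm behind the grasp point. The pads swing forward as they close: fully open they stand 13 mm farther back than shut.
Start: joints at [1.588, 0.255, 0.108, 0, -1.424, -0.285], TCP at [145.508, 530.396, 248.283] pointing down, gripper open.
Joint ranges: [-2.95, 2.95], [-1.21, 1.97], [-1.09, 1.5], [-2.87, 1.71], [-2.94, -0.07], [-3.05, 3.05]. Speed limits (rad/s): [2.57, 2.57, 3.14, 3.14, 3.14, 3.14].

## Interface

Orientations are given as a unit quaternion [w, x, y, z].
In Python, from cell import ctrl, viewer, ticket gives the robot as it stands. The module is installed in compiled form; this text tells all that it offers.
- The arm moves only by the tool play_rows, never from a script. Its argument "plan" is a list of rows, each an object of numbers: "tx", "ty", "tz": the shift along the tool's x, y, z in cm; "yaw": the turn about the tool's z in rad; "gripper": the finger opening in cm, from 0 to 8.54. A call has 1 to 10 rows; each row is the pose to reach, as a shift and turn from the pose commanded when the call began, along the tool's axes at that moment; what a row does not reach only later rows make up. A row lasts 1/8 s, in which the tool goes at most 62.5 mm and 10.7 degrees, less where a joint would pass 70% of its speed; a pose out of reach is approached as far as the arm can. A call with a gripper value outside its range is refused whole. The fingers move at their own pace and stop on an object; the grip force is fixed at half the most. Time passes only in rows, so rows that repeat a pose let the fingers close. It gives the time, the measured TCP pose, the force, the opening and the grip force at its end, in the units of the state.
- ctrl.get_obs(): the state, without advancing time (a new reading comes with each control period).
- viewer.read_camera(name): name is "scene" or "top" or "wrist"; returns a dict with "frame" (480x640x3 uint8, red, green, blue), "camera_matrix" (3x3 intrinsics, pixels), "dist" ([k1, k2, p1, p2, k3] as OpenCV has them; the pictures are not rectified), "R" (3x3) and "t" (3): a world point X has camera coordinates R X + t. Camera axes: x right, y down, z forward; pixel columns grow to the right and rows downward; lengths in mm; the calibration is good to about 2 mm. A picture is of the moment at which its call begins. There is no depth.
- ticket.hand_in(): hands the job in; it is judged then, once.
The state is a dict: "clock": time; "joints": joint angles; "joint_vel": joint speeds; "effort": joint torques, N m; "tool_pos": TCP position; "tcp_rot": TCP orientation; "force": force on the tool from outside, world axes, zero at the start; "ft_torque": the same for the moment, N m; "grip_width": finger opening in mm; "gripper_force": force on a finger pad.
Only numpy, scipy, OpenCV 4.12 (cv2) and the standard library are available. Lean on these libraries where they do the work, as an engineer would, in place of code of your own. Each camera call takes 0.05 s, during which the arm holds its last target. There are 200 camera calls.

## Working session

There is one attempt and no reset: what is moved stays moved. The work goes in short steps, Python scripts to look and compute and a tool call to move; the robot and the scene stay as the last step left them, time stands still between calls to the robot, and variables do not carry over. Pictures are saved under pics/ and viewed, at most 10 in all, crops included, and the job is handed in when it is done.

Besides the shell and the picture viewer there is one more tool, called after "Call:" in YAML: its name, and indented under it one key for each argument. play_rows: Moves the arm, as the interface text tells. Its arguments: {"type":"object","properties":{"plan":{"type":"array"}},"required":["plan"]}

```bash
mkdir -p pics; cat > h.py <<'E'
import numpy as np, cv2
from cell import ctrl, viewer, ticket
def cam(n):
    return viewer.read_camera(n)
def save(n,im): cv2.imwrite('pics/'+n,im[:,:,::-1])
def ray(c,uv):
    p=cv2.undistortPoints(np.array([[uv]],float),np.array(c['camera_matrix']),np.array(c['dist']))[0,0]
    R=np.array(c['R']);t=np.array(c['t']).ravel()
    return -R.T@t, R.T@np.array([p[0],p[1],1.])
def onz(c,uv,z):
    o,d=ray(c,uv); return o+d*(z-o[2])/d[2]
def tri(c1,u1,c2,u2):
    o1,d1=ray(c1,u1);o2,d2=ray(c2,u2)
    s=np.linalg.lstsq(np.c_[d1,-d2],o2-o1,rcond=None)[0]
    a,b=o1+d1*s[0],o2+d2*s[1]; return (a+b)/2,np.linalg.norm(a-b)
def proj(c,X):
    R=np.array(c['R']);return cv2.projectPoints(np.array(X,float).reshape(-1,3),cv2.Rodrigues(R)[0],np.array(c['t'],float),np.array(c['camera_matrix']),np.array(c['dist']))[0][:,0]
E
python3 - <<'E'
from h import *
for n in ('scene','top'):
    c=cam(n); save(n+'0.png',c['frame']); print(n,-np.array(c['R']).T@np.array(c['t']).ravel(),np.array(c['R'])[2])
o=ctrl.get_obs();print(o)
E
```

```text
scene [1249.05000246 -324.78217612  753.830066  ] [-0.7166547   0.28364296 -0.63714418]
top [ 474.96103455  -19.59830445 1137.6315286 ] [ 0.0688588  -0.01540637 -0.99750745]
{'clock': 0.1, 'joints': array([ 1.58763486e+00,  2.55692147e-01,  1.07185834e-01, -4.23814857e-04,
       -1.42391707e+00, -2.84608127e-01]), 'joint_vel': array([ 0.00027471, -0.00220197,  0.00266114,  0.00028345, -0.00023847,
       -0.0004869 ]), 'effort': array([-1.57413626e-03, -3.87604916e+01,  2.38473237e+01,  5.37783623e+00,
       -3.77691875e-03,  2.91500157e-06]), 'tool_pos': array([145.35135749, 530.03272395, 247.50422844]), 'tcp_rot': array([ 8.35775267e-04,  9.91046298e-01, -1.33516030e-01, -8.50704929e-05]), 'force': array([ 0.42098853, -0.0781808 ,  0.07731243]), 'ft_torque': array([-0.02605512, -0.03776194,  0.05080691]), 'gripper_force': 0.0, 'grip_width': 85.27552827967007}
```

View pics/scene0.png

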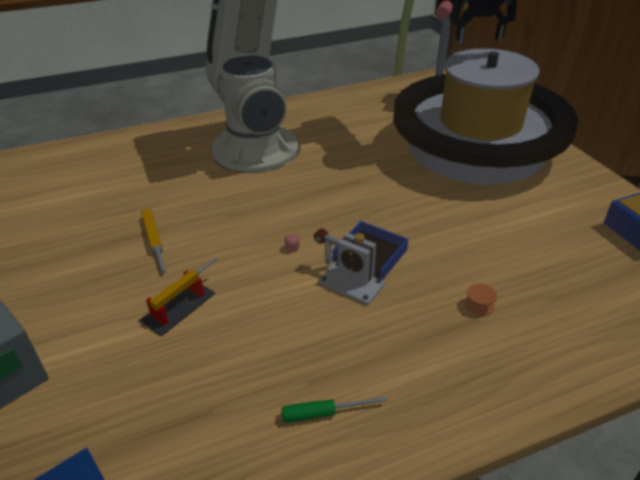

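View pics/top0.png

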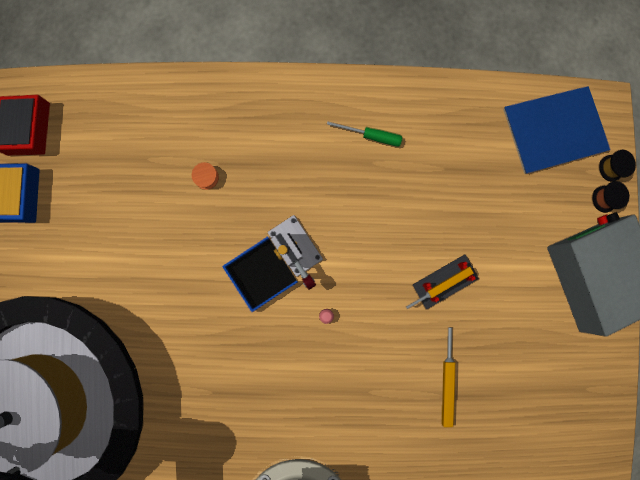

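The top view shows two yellow-handled punches. One lies on the table at (450,380) and is larger. The other lies on the red-post rest at (450,280); it is smaller and on its rest, so it is the one meant. The bracket is at (295,243), the tray at (268,272), and in the scene view the cover disc is at (352,260). I'll enlarge and measure.

```bash
python3 - <<'E'
from h import *
t=cam('top'); s=cam('scene')
ft,fs=t['frame'],s['frame']
up=lambda im,k:cv2.resize(im,None,fx=k,fy=k,interpolation=cv2.INTER_CUBIC)
a=up(ft[205:325,215:345],3); b=up(ft[245:325,395:495],3); d=up(fs[225:305,310:410],4)
W=np.zeros((600,800,3),np.uint8); W[:360,:390]=a; W[:240,400:700]=b; W[280:600,400:800]=d
save('crop1.png',W)
hsv=cv2.cvtColor(ft,cv2.COLOR_RGB2HSV)
m=cv2.inRange(hsv,(18,150,100),(32,255,255)); m[:245]=0;m[325:]=0;m[:,:395]=0;m[:,495:]=0
cnt=max(cv2.findContours(m,0,2)[0],key=cv2.contourArea)
r=cv2.minAreaRect(cnt);box=cv2.boxPoints(r);print('yellow',r)
P=np.array([onz(t,u,53)for u in box]);print(P.round(1),P.mean(0))
m=cv2.inRange(hsv,(0,150,60),(8,255,255))|cv2.inRange(hsv,(172,150,60),(180,255,255));m[:245]=0;m[325:]=0;m[:,:395]=0;m[:,495:]=0
n,l,st,ce=cv2.connectedComponentsWithStats(m)
for i in range(1,n):
  if st[i,4]>8: print('red',ce[i],st[i,4],onz(t,ce[i],50).round(1))
m=cv2.inRange(hsv,(105,120,60),(125,255,255));m[:205]=0;m[325:]=0;m[:,:215]=0;m[:,345:]=0
cnt=np.vstack(cv2.findContours(m,0,2)[0]);r=cv2.minAreaRect(cnt);print('tray',r)
P=np.array([onz(t,u,30)for u in cv2.boxPoints(r)]);print(P.round(1))
E
```

```text
yellow ((450.3734436035156, 281.88067626953125), (8.295392990112305, 48.872859954833984), 60.01836013793945)
[[ 465.  -249.1   53. ]
 [ 514.8 -335.    53. ]
 [ 500.6 -343.7   53. ]
 [ 450.8 -257.6   53. ]] [ 482.80475113 -296.34903682   53.        ]
red [462.54237288 265.18644068] 59 [ 516.5 -321.6   50. ]
red [471.02702703 277.86486486] 37 [ 491.3 -339.3   50. ]
red [426.82352941 285.92156863] 51 [ 474. -249.   50.]
red [434.38888889 298.97222222] 36 [ 448.3 -264.6   50. ]
tray ((259.2757263183594, 273.9948425292969), (54.664756774902344, 53.90471649169922), 56.929325103759766)
[[506.7 161.8  30. ]
 [567.9  72.   30. ]
 [477.    9.9  30. ]
 [416.1  99.2  30. ]]
```

View pics/crop1.png

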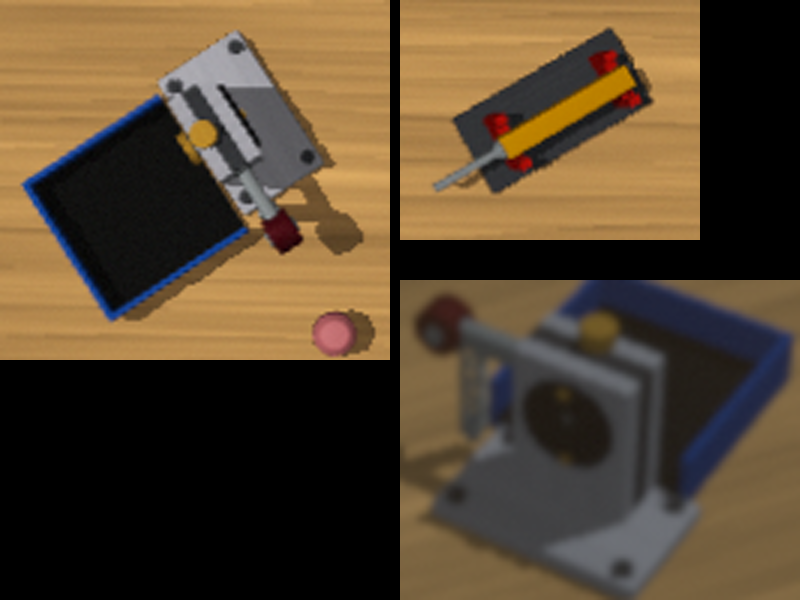

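In the crop the punch on the rest has its tip pointing lower-left, towards the tray side. It is the small one, sits in red posts, and measures 99.4 mm, so it fits. The cover disc carries two brass screws at crop (562,393) and (564,457), with a greyish hole spot at about (567,418). The plunger is at about (203,135).

```bash
cat >> h.py <<'E'
def plan(x,y,z,ang):
    """shift from measured pose to target; ang = world angle (deg) of tool x"""
    o=ctrl.get_obs(); w,a,b,c=o['tcp_rot']
    from scipy.spatial.transform import Rotation as Ro
    R=Ro.from_quat([a,b,c,w]).as_matrix()
    d=R.T@(np.array([x,y,z])-o['tool_pos'])
    th=np.degrees(np.arctan2(R[1,0],R[0,0]))
    yaw=-((ang-th+90)%180-90)
    print('pos',o['tool_pos'].round(2),'ang',th.round(2),'F',o['force'].round(2),'clk',round(o['clock'],2),'w',o['grip_width'])
    print('cm tx,ty,tz',(d/10).round(3),'yaw rad',np.radians(yaw).round(4))
E
python3 - <<'E'
from h import *
plan(483,-296,170,-59.9)
t=cam('top')
print('plunger',onz(t,(282.7,250),102))
for p in [(236,47),(175,86),(307,157),(246,197)]: print(onz(t,(215+p[0]/3,205+p[1]/3),10).round(1))
E
```

```text
pos [145.43 530.16 247.77] ang -15.34 F [ 0.31 -0.03  0.19] clk 0.2 w 85.42780545317761
cm tx,ty,tz [54.415 70.729  7.859] yaw rad 0.7776
plunger [536.77365144  35.72682352 102.        ]
[603.1  19.6  10. ]
[575.5  60.7  10. ]
[528.7 -30.6  10. ]
[500.6  10.4  10. ]
```

Call:
play_rows:
  plan:
    - {"tx": 54.4, "ty": 70.7, "tz": 0, "yaw": 0.778}
    - {"tx": 54.4, "ty": 70.7, "tz": 0, "yaw": 0.778}
    - {"tx": 54.4, "ty": 70.7, "tz": 0, "yaw": 0.778}
    - {"tx": 54.4, "ty": 70.7, "tz": 0, "yaw": 0.778}
    - {"tx": 54.4, "ty": 70.7, "tz": 0, "yaw": 0.778}
    - {"tx": 54.4, "ty": 70.7, "tz": 0, "yaw": 0.778}
    - {"tx": 54.4, "ty": 70.7, "tz": 0, "yaw": 0.778}
    - {"tx": 54.4, "ty": 70.7, "tz": 0, "yaw": 0.778}
    - {"tx": 54.4, "ty": 70.7, "tz": 0, "yaw": 0.778}
    - {"tx": 54.4, "ty": 70.7, "tz": 0, "yaw": 0.778}

```text
schema error: expected keys tx, ty, tz, yaw, gripper
```

```bash
python3 - <<'E'
from h import *
plan(483,-296,170,-59.9)
E
```

```text
pos [145.44 530.21 247.87] ang -15.34 F [-0.71 -0.19 -0.31] clk 0.25 w 85.5650452015434
cm tx,ty,tz [54.413 70.737  7.853] yaw rad 0.7777
```

Call:
play_rows:
  plan:
    - {"tx": 54.4, "ty": 70.7, "tz": 0, "yaw": 0.778, "gripper": 8.5}
    - {"tx": 54.4, "ty": 70.7, "tz": 0, "yaw": 0.778, "gripper": 8.5}
    - {"tx": 54.4, "ty": 70.7, "tz": 0, "yaw": 0.778, "gripper": 8.5}
    - {"tx": 54.4, "ty": 70.7, "tz": 0, "yaw": 0.778, "gripper": 8.5}
    - {"tx": 54.4, "ty": 70.7, "tz": 0, "yaw": 0.778, "gripper": 8.5}
    - {"tx": 54.4, "ty": 70.7, "tz": 0, "yaw": 0.778, "gripper": 8.5}
    - {"tx": 54.4, "ty": 70.7, "tz": 0, "yaw": 0.778, "gripper": 8.5}
    - {"tx": 54.4, "ty": 70.7, "tz": 0, "yaw": 0.778, "gripper": 8.5}
    - {"tx": 54.4, "ty": 70.7, "tz": 0, "yaw": 0.778, "gripper": 8.5}
    - {"tx": 54.4, "ty": 70.7, "tz": 0, "yaw": 0.778, "gripper": 8.5}

```text
clock: 1.5
tool_pos: [382.3, -50.2, 248.6]
tcp_rot: [-0.001, 0.866, -0.499, 0.0]
force: [1.3, 2.0, 0.3]
grip_width: 84.8
gripper_force: 0.0
```

```bash
python3 - <<'E'
from h import *
plan(483,-296,170,-59.9)
E
```

```text
pos [382.33 -50.24 248.64] ang -59.91 F [1.28 1.95 0.35] clk 1.5 w 84.83712277597178
cm tx,ty,tz [26.31   3.621  7.865] yaw rad -0.0002
```

Call:
play_rows:
  plan:
    - {"tx": 25.5, "ty": 3.5, "tz": 7, "yaw": 0, "gripper": 8.5}
    - {"tx": 25.5, "ty": 3.5, "tz": 7, "yaw": 0, "gripper": 8.5}
    - {"tx": 25.5, "ty": 3.5, "tz": 7, "yaw": 0, "gripper": 8.5}
    - {"tx": 25.5, "ty": 3.5, "tz": 7, "yaw": 0, "gripper": 8.5}
    - {"tx": 25.5, "ty": 3.5, "tz": 7, "yaw": 0, "gripper": 8.5}
    - {"tx": 25.5, "ty": 3.5, "tz": 7, "yaw": 0, "gripper": 8.5}
    - {"tx": 25.5, "ty": 3.5, "tz": 7, "yaw": 0, "gripper": 8.5}

```text
clock: 2.38
tool_pos: [479.5, -285.5, 179.0]
tcp_rot: [-0.0, 0.867, -0.499, 0.0]
force: [-0.2, -0.7, 0.5]
grip_width: 85.2
gripper_force: 0.0
```

```bash
python3 - <<'E'
from h import *
plan(483,-296,43,-59.9)
c=cam('wrist'); save('w1.png',c['frame']); print(-np.array(c['R']).T@np.array(c['t']).ravel(),np.array(c['R'])[2])
hsv=cv2.cvtColor(c['frame'],cv2.COLOR_RGB2HSV)
m=cv2.inRange(hsv,(18,150,80),(32,255,255))
cnt=max(cv2.findContours(m,0,2)[0],key=cv2.contourArea)
r=cv2.minAreaRect(cnt);print(r)
P=np.array([onz(c,u,53)for u in cv2.boxPoints(r)]);print(P.round(1),P.mean(0))
E
```

```text
pos [ 479.52 -285.5   178.98] ang -59.87 F [-0.23 -0.65  0.5 ] clk 2.38 w 85.23066221302867
cm tx,ty,tz [ 1.075  0.237 13.598] yaw rad 0.0005
[ 516.98902328 -350.4490457   305.07381449] [-0.14875251  0.25864945 -0.95444914]
((565.2205200195312, 337.13232421875), (141.14334106445312, 29.49775505065918), 30.963754653930664)
[[ 341.6 -299.9   53. ]
 [ 344.3 -320.    53. ]
 [ 223.8 -320.4   53. ]
 [ 218.3 -298.    53. ]] [ 281.99383916 -309.59532629   53.        ]
```

View pics/w1.png

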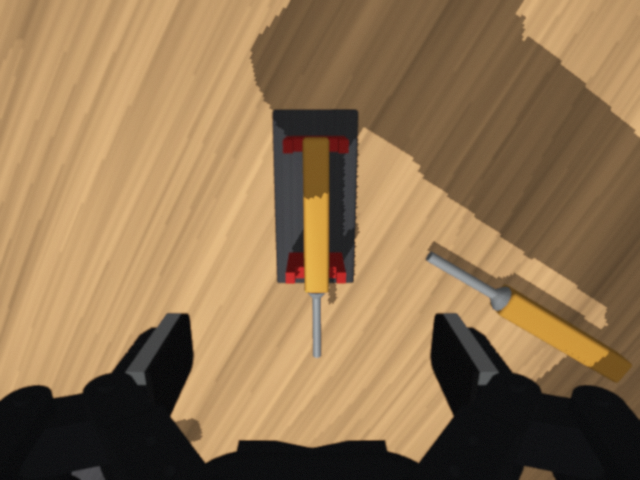

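The wrist view shows the small punch on its rest, handle from about (316,138) to (316,292), shaft tip at (317,356). The larger look-alike is at the right, around (560,335).

```bash
python3 - <<'E'
from h import *
c=cam('wrist')
hsv=cv2.cvtColor(c['frame'],cv2.COLOR_RGB2HSV)
m=cv2.inRange(hsv,(15,150,50),(32,255,255)); m[:,400:]=0
cnt=max(cv2.findContours(m,0,2)[0],key=cv2.contourArea)
r=cv2.minAreaRect(cnt);print(r,cv2.boundingRect(cnt))
P=np.array([onz(c,u,53)for u in cv2.boxPoints(r)]);print(P.round(1),P.mean(0))
a,b=P[:,:],0
tip=onz(c,(317,356),45);print('tip',tip)
v=tip-P.mean(0);print(np.degrees(np.arctan2(v[1],v[0])),np.linalg.norm(v[:2]))
plan(P[:,0].mean(),P[:,1].mean(),43,-59.9)
E
```

```text
((316.0, 214.0), (154.0, 26.0), 90.0) (303, 137, 27, 155)
[[ 514.  -334.2   53. ]
 [ 500.7 -342.    53. ]
 [ 450.  -256.9   53. ]
 [ 464.8 -248.3   53. ]] [ 482.37506394 -295.34539253   53.        ]
tip [ 428.99411578 -205.64319018   45.        ]
120.75648421442543 104.38395821531161
pos [ 479.66 -285.3   179.33] ang -59.83 F [ 0.32  0.03 -0.24] clk 2.48 w 85.15783926126274
cm tx,ty,tz [ 0.989  0.287 13.634] yaw rad 0.0012
```

Call:
play_rows:
  plan:
    - {"tx": 1.0, "ty": 0.3, "tz": 5, "yaw": -0.004, "gripper": 6}
    - {"tx": 1.0, "ty": 0.3, "tz": 9, "yaw": -0.004, "gripper": 6}
    - {"tx": 1.0, "ty": 0.3, "tz": 12, "yaw": -0.004, "gripper": 6}
    - {"tx": 1.0, "ty": 0.3, "tz": 13.6, "yaw": -0.004, "gripper": 6}
    - {"tx": 1.0, "ty": 0.3, "tz": 13.6, "yaw": -0.004, "gripper": 6}
    - {"tx": 1.0, "ty": 0.3, "tz": 13.6, "yaw": -0.004, "gripper": 6}

```text
clock: 3.22
tool_pos: [483.0, -296.7, 43.9]
tcp_rot: [-0.0, 0.868, -0.497, 0.001]
force: [-0.1, -0.1, 0.7]
grip_width: 59.9
gripper_force: 0.0
```

```bash
python3 - <<'E'
from h import *
plan(482.5,-296,43,-59.7)
c=cam('wrist'); print(c['frame'].shape)
E
```

```text
pos [ 483.01 -296.71   43.92] ang -59.65 F [-0.13 -0.14  0.7 ] clk 3.23 w 59.9045313455293
cm tx,ty,tz [-0.087  0.008  0.092] yaw rad 0.0009
(480, 640, 3)
```

Positioned well; close and lift.

Call:
play_rows:
  plan:
    - {"tx": 0, "ty": 0, "tz": 0.05, "yaw": 0, "gripper": 1.0}
    - {"tx": 0, "ty": 0, "tz": 0.05, "yaw": 0, "gripper": 1.0}
    - {"tx": 0, "ty": 0, "tz": 0.05, "yaw": 0, "gripper": 1.0}
    - {"tx": 0, "ty": 0, "tz": 0.05, "yaw": 0, "gripper": 1.0}
    - {"tx": 0, "ty": 0, "tz": 0.05, "yaw": 0, "gripper": 1.0}
    - {"tx": 0, "ty": 0, "tz": 0.05, "yaw": 0, "gripper": 1.0}
    - {"tx": 0, "ty": 0, "tz": 0.05, "yaw": 0, "gripper": 1.0}

```text
clock: 4.15
tool_pos: [482.2, -296.6, 42.3]
tcp_rot: [0.0, 0.867, -0.498, 0.0]
force: [-1.5, 0.4, 4.9]
grip_width: 15.2
gripper_force: 59.1
```

```bash
python3 - <<'E'
from h import *
plan(482.5,-296,43,-59.7); print(ctrl.get_obs()['gripper_force'])
E
```

```text
pos [ 482.2  -296.64   42.28] ang -59.68 F [-1.54  0.44  4.94] clk 4.15 w 15.170619692173815
cm tx,ty,tz [-0.04  -0.058 -0.072] yaw rad 0.0004
59.07973229885101
```

Call:
play_rows:
  plan:
    - {"tx": 0, "ty": 0, "tz": -2, "yaw": 0, "gripper": 1.0}
    - {"tx": 0, "ty": 0, "tz": -5, "yaw": 0, "gripper": 1.0}
    - {"tx": 0, "ty": 0, "tz": -9, "yaw": 0, "gripper": 1.0}
    - {"tx": 0, "ty": 0, "tz": -13, "yaw": 0, "gripper": 1.0}
    - {"tx": 0, "ty": 0, "tz": -13, "yaw": 0, "gripper": 1.0}

```text
clock: 4.78
tool_pos: [483.5, -297.2, 174.8]
tcp_rot: [-0.0, 0.867, -0.498, 0.003]
force: [-0.4, -0.2, -2.5]
grip_width: 15.0
gripper_force: 58.6
```

```bash
python3 - <<'E'
from h import *
plan(641,-19,140,-55.8)
E
```

```text
pos [ 483.47 -297.22  174.76] ang -59.69 F [-0.42 -0.24 -2.54] clk 4.78 w 15.006442659043865
cm tx,ty,tz [-16.083 -27.629   3.502] yaw rad -0.0678
```

Call:
play_rows:
  plan:
    - {"tx": -3, "ty": -5, "tz": 0, "yaw": -0.02, "gripper": 1.0}
    - {"tx": -6, "ty": -10, "tz": 0, "yaw": -0.04, "gripper": 1.0}
    - {"tx": -9, "ty": -15.5, "tz": 1, "yaw": -0.068, "gripper": 1.0}
    - {"tx": -12, "ty": -21, "tz": 2, "yaw": -0.068, "gripper": 1.0}
    - {"tx": -14.5, "ty": -25, "tz": 3, "yaw": -0.068, "gripper": 1.0}
    - {"tx": -16.1, "ty": -27.6, "tz": 3.5, "yaw": -0.068, "gripper": 1.0}
    - {"tx": -16.1, "ty": -27.6, "tz": 3.5, "yaw": -0.068, "gripper": 1.0}
    - {"tx": -16.1, "ty": -27.6, "tz": 3.5, "yaw": -0.068, "gripper": 1.0}

```text
clock: 5.78
tool_pos: [638.2, -18.5, 135.6]
tcp_rot: [0.001, 0.884, -0.468, -0.001]
force: [0.2, 0.2, -1.8]
grip_width: 14.9
gripper_force: 58.8
```

```bash
python3 - <<'E'
from h import *
plan(641,-19,140,-55.8)
c=cam('wrist'); save('w2.png',c['frame'])
E
```

```text
pos [638.22 -18.53 135.57] ang -55.8 F [ 0.18  0.25 -1.83] clk 5.78 w 14.91834482702039
cm tx,ty,tz [ 0.194 -0.203 -0.443] yaw rad -0.0
```

View pics/w2.png

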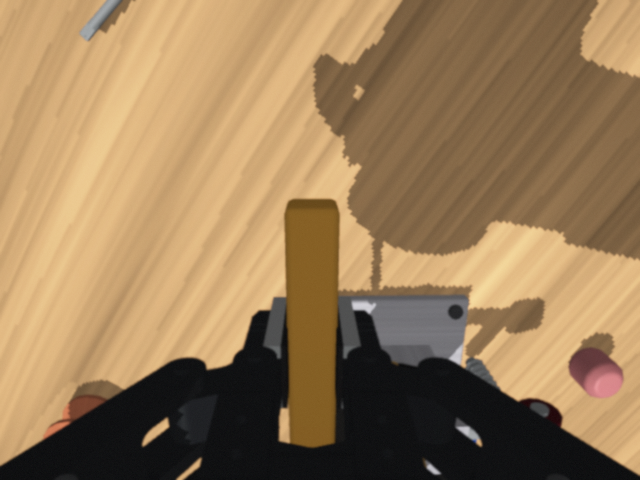

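The wrist view shows the held punch in the centre and the base plate's rear edge at row 297, with a bolt at (455,311). The disc is hidden behind the fingers, so I'll shift sideways and forward.

Call:
play_rows:
  plan:
    - {"tx": -1, "ty": -2, "tz": 0, "yaw": 0, "gripper": 1.0}
    - {"tx": -3, "ty": -4.5, "tz": 0, "yaw": 0, "gripper": 1.0}
    - {"tx": -3, "ty": -4.5, "tz": 0, "yaw": 0, "gripper": 1.0}
    - {"tx": -3, "ty": -4.5, "tz": 0, "yaw": 0, "gripper": 1.0}

```text
clock: 6.32
tool_pos: [659.3, 31.7, 136.8]
tcp_rot: [0.0, 0.884, -0.468, -0.0]
force: [0.3, -1.4, -1.2]
grip_width: 14.9
gripper_force: 58.9
```

```bash
python3 - <<'E'
from h import *
print(ctrl.get_obs()['tool_pos'])
c=cam('wrist'); f=c['frame']; np.savez('w3.npz',**{k:np.array(v) for k,v in c.items()})
W=np.zeros((600,800,3),np.uint8); W[:360,:480]=cv2.resize(f,(480,360))
W[:, :]=0
s=cam('scene');g=s['frame'][240:280,325:385]; np.savez('s3.npz',**{k:np.array(v) for k,v in s.items()})
W[:300,:400]=cv2.resize(f,(400,300)); W[300:600,:450]=cv2.resize(g,(450,300),interpolation=3)
k=cv2.resize(f[280:430,390:560],(400,353),interpolation=3); W[:353,400:]=np.clip(k.astype(float)*1.8,0,255)
save('w3.png',W); print(np.array(c['camera_matrix']))
E
```

```text
[659.25970953  31.70409317 136.79914614]
[[417.36088142   0.         311.54318191]
 [  0.         417.36088142 239.45140083]
 [  0.           0.           1.        ]]
```

View pics/w3.png

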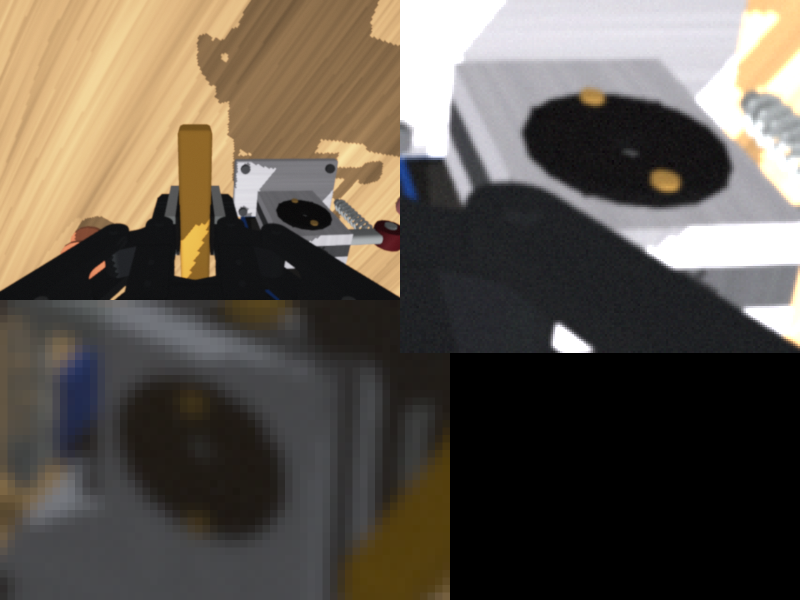

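The wrist crop shows the disc, with screws at crop (593,98) and (665,180) and a grey spot at about (630,153). I'll fit the disc and rectify it into its own plane with strong gain.

```bash
python3 - <<'E'
from h import *
w=dict(np.load('w3.npz'));s=dict(np.load('s3.npz'))
def disc(c,x0,x1,y0,y1,th):
    g=cv2.GaussianBlur(c['frame'],(0,0),0.7).astype(int)
    r=g[y0:y1,x0:x1]; m=(r.max(2)<th).astype(np.uint8)
    # brass screws count as disc
    sat=(r[...,0]-r[...,2]>25)&(r.max(2)<140); m|=sat.astype(np.uint8)
    n,l,st,ce=cv2.connectedComponentsWithStats(m); 
    cx,cy=(x1-x0)//2,(y1-y0)//2
    m=(l==l[cy,cx]).astype(np.uint8)
    cnt=max(cv2.findContours(m,0,1)[0],key=cv2.contourArea)
    cnt=cv2.convexHull(cnt); e=cv2.fitEllipseDirect(cnt)
    return (e[0][0]+x0,e[0][1]+y0),e[1],e[2],st[l[cy,cx]]
ew=disc(w,440,535,315,372,42); print('wrist',ew)
es=disc(s,338,367,246,275,50); print('scene',es)
print('onz60',onz(w,ew[0],60),onz(s,es[0],60)); print(tri(w,ew[0],s,es[0]))
C=onz(w,ew[0],60); a=np.radians(124.2); d=np.array([np.cos(a),np.sin(a),0]); yv=np.array([-d[1],d[0],0])
outs=[]
for c in (w,s):
    gy,gz=np.meshgrid(np.arange(20,-20,-.1),np.arange(20,-20,-.1))
    cc=C if c is w else onz(s,es[0],60)
    X=cc+gy[...,None]*yv+gz[...,None]*np.array([0,0,1]); u=proj(c,X.reshape(-1,3)).reshape(gy.shape+(2,)).astype(np.float32)
    im=cv2.remap(c['frame'],u[...,0],u[...,1],cv2.INTER_CUBIC).astype(float)
    lo,hi=np.percentile(im,1),np.percentile(im,92); im=np.clip((im-lo)/(hi-lo)*255,0,255).astype(np.uint8)
    for k in (-10,0,10): cv2.putText(im,'+',(int(200-k*10)-5,205),0,.4,(0,255,0))
    outs.append(im)
save('rect.png',np.hstack(outs))
E
```

```text
wrist ((485.9298553466797, 343.0529193878174), (45.39142608642578, 89.14456939697266), 103.13862609863281, array([   3,    3,   87,   50, 3133], dtype=int32))
scene ((351.4245882034302, 260.4899034500122), (17.27278709411621, 24.814922332763672), 131.87301635742188, array([  3,   4,  22,  22, 342], dtype=int32))
onz60 [550.18280576  17.64112009  60.        ] [552.1193595   16.14468064  60.        ]
(array([545.48395953,  19.25352218,  53.53085113]), np.float64(0.2755261274114462))
```

View pics/rect.png

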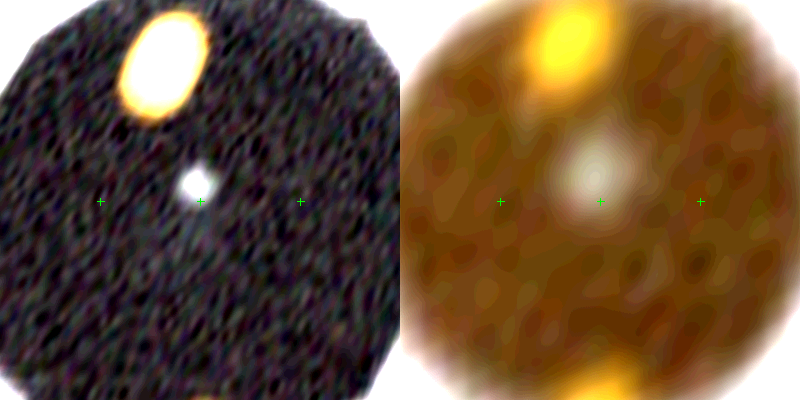

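The rectified views put the grey visible spot slightly above disc centre: left at (197,186), right at (592,175). Next I use the block's own edges to place the bore relative to the disc.

```bash
python3 - <<'E'
from h import *
w=dict(np.load('w3.npz'))
A=onz(w,(413.4,306.8),10);B=onz(w,(500.5,305.5),10)
print('foot corners',A.round(1),B.round(1),np.linalg.norm(A-B)); v=B-A; print('ydir',np.degrees(np.arctan2(v[1],v[0])))
a=np.radians(124.2); d=np.array([np.cos(a),np.sin(a),0]); yv=np.array([-d[1],d[0],0])
mid=(A+B)/2
cov=mid-4*d
def onplane(c,u,p0):
    o,r=ray(c,u); X=o+r*((p0-o)@d)/(r@d); return (X-p0)@yv,X[2]
for n,u in dict(disc=(485.93,343.05),scr1=(472,321.6),scr2=(502.6,356.5),spot=(487.7,345)).items(): print(n,onplane(w,u,cov))
# large rectified picture, block face plane
gy,gz=np.meshgrid(np.arange(40,-40,-.1333),np.arange(100,0,-.1667))
X=mid+gy[...,None]*yv; X[...,2]=gz
u=proj(w,X.reshape(-1,3)).reshape(gy.shape+(2,)).astype(np.float32)
im=np.clip(cv2.remap(w['frame'],u[...,0],u[...,1],2).astype(float)*1.5,0,255).astype(np.uint8)
save('face.png',im); np.save('mid.npy',mid); print(im.shape,mid)
E
```

```text
foot corners [573.6  36.   10. ] [524.2   1.9  10. ] 60.04908648703996
ydir -145.43684612293814
disc (np.float64(-2.0516312938712833), np.float64(63.565869084044294))
scr1 (np.float64(-0.9607922034456281), np.float64(38.93419538223657))
scr2 (np.float64(1.608615262387747), np.float64(77.05797556687827))
spot (np.float64(-1.8584283422817118), np.float64(65.59916814326289))
(600, 601, 3) [548.89799686  18.95104107  10.        ]
```

View pics/face.png

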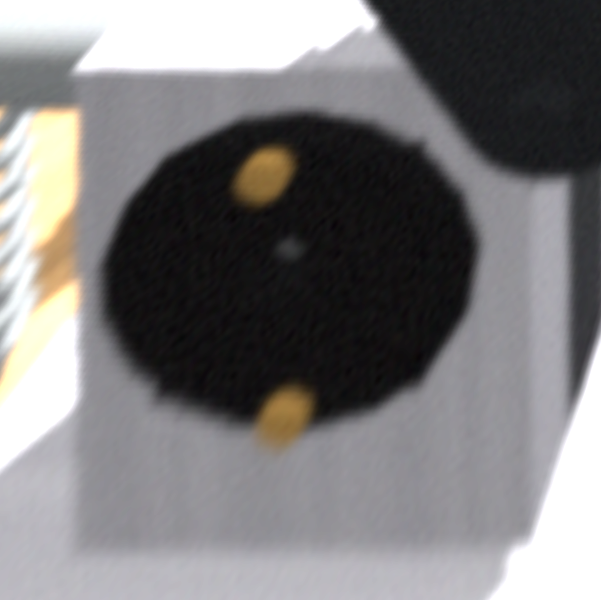

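The face view shows the block from x=75 to 533 px and from row 70 to 548, so the disc is concentric with the bore once the disc thickness is allowed for. The grey spot at (290,248) then puts the hole almost straight above the bore, at about y=+0.5, z=+3.1 mm. I'll approach with the tip in front of it.

```bash
python3 - <<'E'
from h import *
plan(616.9,-81.2,60.5,-55.8)
E
```

```text
pos [659.19  31.25 136.96] ang -55.84 F [ 0.15 -0.02 -3.14] clk 6.42 w 14.978110753556827
cm tx,ty,tz [6.929 9.815 7.646] yaw rad -0.0007
```

Call:
play_rows:
  plan:
    - {"tx": 4, "ty": 1, "tz": 0, "yaw": 0, "gripper": 1.0}
    - {"tx": 6.9, "ty": 4, "tz": 0, "yaw": 0, "gripper": 1.0}
    - {"tx": 6.9, "ty": 8, "tz": 1, "yaw": 0, "gripper": 1.0}
    - {"tx": 6.9, "ty": 9.8, "tz": 4, "yaw": 0, "gripper": 1.0}
    - {"tx": 6.9, "ty": 9.8, "tz": 6.5, "yaw": 0, "gripper": 1.0}
    - {"tx": 6.9, "ty": 9.8, "tz": 7.4, "yaw": 0, "gripper": 1.0}
    - {"tx": 6.9, "ty": 9.8, "tz": 7.4, "yaw": 0, "gripper": 1.0}
    - {"tx": 6.9, "ty": 9.8, "tz": 7.4, "yaw": 0, "gripper": 1.0}

```text
clock: 7.42
tool_pos: [618.0, -80.3, 64.0]
tcp_rot: [-0.0, 0.884, -0.468, 0.001]
force: [-0.2, 0.1, -1.0]
grip_width: 15.1
gripper_force: 59.0
```

```bash
python3 - <<'E'
from h import *
plan(616.9,-81.2,60.5,-55.8)
s=cam('scene');t=cam('top')
np.savez('s4.npz',**{k:np.array(v) for k,v in s.items()});np.savez('t4.npz',**{k:np.array(v) for k,v in t.items()})
a=cv2.resize(s['frame'][230:295,290:390],(800,520),interpolation=3)
b=t['frame'][215:275,275:375]
W=np.zeros((600,800,3),np.uint8); W[:300,:460]=cv2.resize(s['frame'][230:290,318:410],(460,300),interpolation=3)
W[:240,460:]=cv2.resize(b[:60,:85],(340,240),interpolation=3)
save('ap.png',W)
E
```

```text
pos [618.03 -80.25  64.05] ang -55.78 F [-0.25  0.13 -1.04] clk 7.42 w 15.078421903716897
cm tx,ty,tz [0.014 0.148 0.354] yaw rad 0.0004
```

View pics/ap.png

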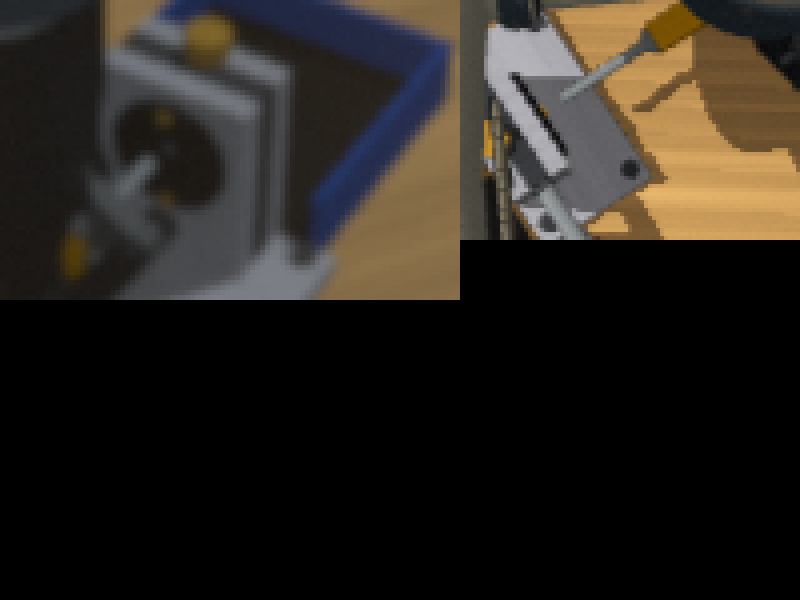

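The scene crop shows the tip at (348.6,262.0) and the hole spot at (352,260.4). In the top view the tip is at (300.8,239.3). I'll compare these with the model.

```bash
python3 - <<'E'
from h import *
s=dict(np.load('s4.npz'));t=dict(np.load('t4.npz'))
a=np.radians(124.25); d=np.array([np.cos(a),np.sin(a),0]); yv=np.array([-d[1],d[0],0]);z=np.array([0,0,1])
tip=np.array([618.03,-80.25,66.75])+102*d
print('tip model',tip,'scene px',proj(s,tip),'top px',proj(t,tip),'top ray',onz(t,(300.75,239.25),66.7))
face=np.array([549.3,19.2,60]); hole=face-2*d+0.5*yv+3.15*z
print('hole mid model',proj(s,hole))
for n,v in (('d',d),('y',yv),('z',z)): print(n,'px/mm',(proj(s,hole+v)-proj(s,hole)).round(3))
rel=(tip-(face-4*d)); print('tip rel to entry: x',rel@d,'y',rel@yv,'z',tip[2]-60)
E
```

```text
tip model [560.62389738   4.06215441  66.75      ] scene px [[347.40085772 262.35480389]] top px [[300.1805019  239.20634799]] top ray [560.56513496   2.95231597  66.7       ]
hole mid model [[351.53782267 258.33138003]]
d px/mm [[ 0.282 -0.307]]
y px/mm [[-0.471 -0.196]]
z px/mm [[ 0.013 -0.41 ]]
tip rel to entry: x -14.885933231181005 y -0.8405633982371444 z 6.75
```

Call:
play_rows:
  plan:
    - {"tx": 0, "ty": 0.13, "tz": 0.3, "yaw": 0, "gripper": 1.0}
    - {"tx": -0.3, "ty": 0.13, "tz": 0.3, "yaw": 0, "gripper": 1.0}
    - {"tx": -0.6, "ty": 0.13, "tz": 0.3, "yaw": 0, "gripper": 1.0}
    - {"tx": -0.6, "ty": 0.13, "tz": 0.3, "yaw": 0, "gripper": 1.0}
    - {"tx": -0.6, "ty": 0.13, "tz": 0.3, "yaw": 0, "gripper": 1.0}

```text
clock: 8.15
tool_pos: [612.7, -76.0, 59.9]
tcp_rot: [-0.0, 0.884, -0.468, 0.0]
force: [-0.8, 0.1, -1.5]
grip_width: 14.7
gripper_force: 59.0
```

```bash
cat >> h.py <<'E'
A=np.radians(124.25); D=np.array([np.cos(A),np.sin(A),0]); YV=np.array([-D[1],D[0],0])
ENT=np.array([549.3,19.2,60])-4*D
def st():
    """estimated tip in bore_entry frame, force in the same axes"""
    o=ctrl.get_obs(); tip=o['tool_pos']+102*D+[0,0,2.7]; r=tip-ENT; F=o['force']
    from scipy.spatial.transform import Rotation as Ro
    w,a,b,c=o['tcp_rot']; R=Ro.from_quat([a,b,c,w]).as_matrix()
    print('tip xyz %.2f %.2f %.2f'%(r@D,r@YV,r[2]),'F xyz %.2f %.2f %.2f'%(F@D,F@YV,F[2]),'M',(np.array([D@o['ft_torque'],YV@o['ft_torque'],o['ft_torque'][2]])).round(3),'ang %.2f tilt %.4f'%(np.degrees(np.arctan2(R[1,0],R[0,0])),R[2,0]),'t %.2f w %.1f'%(o['clock'],o['grip_width']))
E
python3 -c "
from h import *
st()"
```

```text
tip xyz -8.32 1.19 2.56 F xyz 0.57 0.57 -1.55 M [-0.009 -0.035 -0.055] ang -55.78 tilt 0.0001 t 8.15 w 14.7
```

Call:
play_rows:
  plan:
    - {"tx": -0.1, "ty": -0.06, "tz": -0.06, "yaw": 0, "gripper": 1.0}
    - {"tx": -0.2, "ty": -0.06, "tz": -0.06, "yaw": 0, "gripper": 1.0}
    - {"tx": -0.3, "ty": -0.06, "tz": -0.06, "yaw": 0, "gripper": 1.0}
    - {"tx": -0.4, "ty": -0.06, "tz": -0.06, "yaw": 0, "gripper": 1.0}
    - {"tx": -0.4, "ty": -0.06, "tz": -0.06, "yaw": 0, "gripper": 1.0}

```text
clock: 8.78
tool_pos: [610.8, -72.3, 60.4]
tcp_rot: [0.0, 0.884, -0.468, -0.0]
force: [0.0, -0.3, -1.3]
grip_width: 14.9
gripper_force: 59.0
```

```bash
python3 -c "
from h import *
st()"
```

```text
tip xyz -4.25 0.70 3.09 F xyz -0.29 0.16 -1.30 M [ 0.031 -0.016 -0.01 ] ang -55.79 tilt -0.0000 t 8.78 w 14.9
```

Free so far. Continue in small steps.

Call:
play_rows:
  plan:
    - {"tx": -0.06, "ty": 0, "tz": 0, "yaw": 0, "gripper": 1.0}
    - {"tx": -0.12, "ty": 0, "tz": 0, "yaw": 0, "gripper": 1.0}
    - {"tx": -0.18, "ty": 0, "tz": 0, "yaw": 0, "gripper": 1.0}
    - {"tx": -0.2, "ty": 0, "tz": 0, "yaw": 0, "gripper": 1.0}

```text
clock: 9.28
tool_pos: [609.8, -70.7, 60.5]
tcp_rot: [-0.0, 0.884, -0.468, 0.0]
force: [0.5, 0.2, -2.3]
grip_width: 15.1
gripper_force: 58.9
```

```bash
python3 -c "
from h import *
st()"
```

```text
tip xyz -2.36 0.55 3.17 F xyz -0.13 -0.52 -2.26 M [-0.127  0.108 -0.048] ang -55.80 tilt 0.0001 t 9.28 w 15.1
```

Call:
play_rows:
  plan:
    - {"tx": -0.05, "ty": 0, "tz": 0, "yaw": 0, "gripper": 1.0}
    - {"tx": -0.1, "ty": 0, "tz": 0, "yaw": 0, "gripper": 1.0}
    - {"tx": -0.1, "ty": 0, "tz": 0, "yaw": 0, "gripper": 1.0}

```text
clock: 9.65
tool_pos: [609.2, -69.8, 60.4]
tcp_rot: [-0.0, 0.884, -0.468, 0.0]
force: [0.8, 0.2, -1.1]
grip_width: 14.9
gripper_force: 58.9
```

```bash
python3 -c "
from h import *
st()"
```

```text
tip xyz -1.34 0.58 3.14 F xyz -0.31 -0.78 -1.15 M [-0.195  0.076 -0.046] ang -55.79 tilt 0.0001 t 9.65 w 14.9
```

Call:
play_rows:
  plan:
    - {"tx": -0.05, "ty": 0, "tz": 0, "yaw": 0, "gripper": 1.0}
    - {"tx": -0.1, "ty": 0, "tz": 0, "yaw": 0, "gripper": 1.0}
    - {"tx": -0.15, "ty": 0, "tz": 0, "yaw": 0, "gripper": 1.0}
    - {"tx": -0.15, "ty": 0, "tz": 0, "yaw": 0, "gripper": 1.0}

```text
clock: 10.15
tool_pos: [608.4, -68.6, 60.4]
tcp_rot: [-0.0, 0.884, -0.468, 0.0]
force: [0.8, 0.3, -1.9]
grip_width: 14.7
gripper_force: 58.9
```

```bash
python3 -c "
from h import *
st()"
```

```text
tip xyz 0.18 0.61 3.12 F xyz -0.20 -0.78 -1.94 M [-0.239  0.117 -0.135] ang -55.79 tilt 0.0000 t 10.15 w 14.7
```

Call:
play_rows:
  plan:
    - {"tx": -0.05, "ty": 0, "tz": 0, "yaw": 0, "gripper": 1.0}
    - {"tx": -0.1, "ty": 0, "tz": 0, "yaw": 0, "gripper": 1.0}
    - {"tx": -0.15, "ty": 0, "tz": 0, "yaw": 0, "gripper": 1.0}
    - {"tx": -0.15, "ty": 0, "tz": 0, "yaw": 0, "gripper": 1.0}

```text
clock: 10.65
tool_pos: [607.5, -67.3, 60.4]
tcp_rot: [-0.0, 0.884, -0.468, 0.0]
force: [1.9, -0.3, -2.0]
grip_width: 15.0
gripper_force: 58.9
```

```bash
python3 -c "
from h import *
st()"
```

```text
tip xyz 1.72 0.62 3.10 F xyz -1.32 -1.40 -1.98 M [-0.296  0.153 -0.076] ang -55.79 tilt -0.0000 t 10.65 w 15.0
```

Call:
play_rows:
  plan:
    - {"tx": 0, "ty": -0.05, "tz": 0, "yaw": 0, "gripper": 1.0}
    - {"tx": -0.05, "ty": -0.05, "tz": 0, "yaw": 0, "gripper": 1.0}
    - {"tx": -0.1, "ty": -0.05, "tz": 0, "yaw": 0, "gripper": 1.0}
    - {"tx": -0.15, "ty": -0.05, "tz": 0, "yaw": 0, "gripper": 1.0}
    - {"tx": -0.15, "ty": -0.05, "tz": 0, "yaw": 0, "gripper": 1.0}

```text
clock: 11.28
tool_pos: [606.9, -65.9, 60.4]
tcp_rot: [0.0, 0.884, -0.468, -0.0]
force: [-0.6, -1.0, -1.2]
grip_width: 15.0
gripper_force: 58.9
```

```bash
python3 -c "
from h import *
st()"
```

```text
tip xyz 3.23 0.23 3.06 F xyz -0.52 1.05 -1.24 M [ 0.078 -0.063  0.054] ang -55.79 tilt -0.0001 t 11.28 w 15.0
```

Call:
play_rows:
  plan:
    - {"tx": -0.05, "ty": 0.01, "tz": 0, "yaw": 0, "gripper": 1.0}
    - {"tx": -0.1, "ty": 0.01, "tz": 0, "yaw": 0, "gripper": 1.0}
    - {"tx": -0.15, "ty": 0.01, "tz": 0, "yaw": 0, "gripper": 1.0}
    - {"tx": -0.2, "ty": 0.01, "tz": 0, "yaw": 0, "gripper": 1.0}
    - {"tx": -0.2, "ty": 0.01, "tz": 0, "yaw": 0, "gripper": 1.0}

```text
clock: 11.9
tool_pos: [606.1, -64.5, 60.5]
tcp_rot: [0.0, 0.884, -0.468, 0.0]
force: [1.8, -1.3, -1.7]
grip_width: 14.8
gripper_force: 58.9
```

```bash
python3 -c "
from h import *
st()"
```

```text
tip xyz 4.88 0.18 3.23 F xyz -2.10 -0.75 -1.67 M [ 0.031  0.601 -0.002] ang -55.79 tilt 0.0006 t 11.90 w 14.8
```

Call:
play_rows:
  plan:
    - {"tx": -0.03, "ty": 0, "tz": 0, "yaw": 0, "gripper": 1.0}
    - {"tx": -0.06, "ty": 0, "tz": 0, "yaw": 0, "gripper": 1.0}
    - {"tx": -0.06, "ty": 0, "tz": 0, "yaw": 0, "gripper": 1.0}

```text
clock: 12.28
tool_pos: [606.0, -64.3, 60.7]
tcp_rot: [0.0, 0.884, -0.468, 0.001]
force: [2.7, -4.6, -1.9]
grip_width: 15.1
gripper_force: 58.9
```

```bash
python3 -c "
from h import *
st()"
```

```text
tip xyz 5.05 0.13 3.41 F xyz -5.34 0.40 -1.93 M [0.134 1.816 0.068] ang -55.79 tilt 0.0013 t 12.28 w 15.1
```

Call:
play_rows:
  plan:
    - {"tx": -0.03, "ty": 0, "tz": 0, "yaw": 0, "gripper": 1.0}
    - {"tx": -0.06, "ty": 0, "tz": 0, "yaw": 0, "gripper": 1.0}
    - {"tx": -0.06, "ty": 0, "tz": 0, "yaw": 0, "gripper": 1.0}

```text
clock: 12.65
tool_pos: [606.0, -64.2, 60.9]
tcp_rot: [0.0, 0.884, -0.468, 0.001]
force: [3.5, -5.5, -0.8]
grip_width: 14.8
gripper_force: 58.9
```

```bash
python3 -c "
from h import *
st()"
```

```text
tip xyz 5.14 0.04 3.62 F xyz -6.49 0.19 -0.76 M [0.167 2.421 0.07 ] ang -55.78 tilt 0.0022 t 12.65 w 14.8
```

Call:
play_rows:
  plan:
    - {"tx": -0.03, "ty": 0, "tz": 0, "yaw": 0, "gripper": 1.0}
    - {"tx": -0.06, "ty": 0, "tz": 0, "yaw": 0, "gripper": 1.0}
    - {"tx": -0.06, "ty": 0, "tz": 0, "yaw": 0, "gripper": 1.0}

```text
clock: 13.02
tool_pos: [606.0, -64.1, 61.1]
tcp_rot: [0.0, 0.884, -0.468, 0.002]
force: [4.1, -7.4, -1.0]
grip_width: 15.4
gripper_force: 58.9
```

```bash
python3 -c "
from h import *
st()"
```

```text
tip xyz 5.24 -0.00 3.79 F xyz -8.46 0.75 -0.97 M [0.159 2.972 0.052] ang -55.77 tilt 0.0030 t 13.03 w 15.4
```

Call:
play_rows:
  plan:
    - {"tx": -0.04, "ty": 0, "tz": 0.01, "yaw": 0, "gripper": 1.0}
    - {"tx": -0.08, "ty": 0, "tz": 0.02, "yaw": 0, "gripper": 1.0}
    - {"tx": -0.12, "ty": 0, "tz": 0.03, "yaw": 0, "gripper": 1.0}
    - {"tx": -0.12, "ty": 0, "tz": 0.03, "yaw": 0, "gripper": 1.0}

```text
clock: 13.52
tool_pos: [606.0, -63.6, 61.3]
tcp_rot: [0.0, 0.884, -0.468, 0.002]
force: [5.5, -10.0, -0.8]
grip_width: 15.0
gripper_force: 58.9
```

```bash
python3 -c "
from h import *
st()"
```

```text
tip xyz 5.65 -0.28 4.03 F xyz -11.37 1.06 -0.80 M [0.248 3.641 0.084] ang -55.77 tilt 0.0045 t 13.53 w 15.0
```

Call:
play_rows:
  plan:
    - {"tx": -0.04, "ty": 0.02, "tz": 0.02, "yaw": 0, "gripper": 1.0}
    - {"tx": -0.08, "ty": 0.02, "tz": 0.03, "yaw": 0, "gripper": 1.0}
    - {"tx": -0.08, "ty": 0.02, "tz": 0.03, "yaw": 0, "gripper": 1.0}

```text
clock: 13.9
tool_pos: [605.7, -63.2, 61.3]
tcp_rot: [0.0, 0.884, -0.468, 0.003]
force: [5.7, -9.5, -0.9]
grip_width: 15.3
gripper_force: 58.9
```

```bash
python3 -c "
from h import *
st()"
```

```text
tip xyz 6.11 -0.26 3.96 F xyz -11.08 0.67 -0.86 M [ 0.22   3.888 -0.   ] ang -55.76 tilt 0.0052 t 13.90 w 15.3
```

Force is steady at about 11 N while the tip advances, so the pin is sliding. Keep driving.

Call:
play_rows:
  plan:
    - {"tx": -0.06, "ty": 0.01, "tz": 0.01, "yaw": 0, "gripper": 1.0}
    - {"tx": -0.12, "ty": 0.01, "tz": 0.02, "yaw": 0, "gripper": 1.0}
    - {"tx": -0.18, "ty": 0.01, "tz": 0.03, "yaw": 0, "gripper": 1.0}
    - {"tx": -0.24, "ty": 0.01, "tz": 0.03, "yaw": 0, "gripper": 1.0}
    - {"tx": -0.3, "ty": 0.01, "tz": 0.03, "yaw": 0, "gripper": 1.0}
    - {"tx": -0.3, "ty": 0.01, "tz": 0.03, "yaw": 0, "gripper": 1.0}

```text
clock: 14.65
tool_pos: [604.2, -60.8, 61.1]
tcp_rot: [0.0, 0.884, -0.468, 0.003]
force: [6.0, -10.1, -1.2]
grip_width: 15.1
gripper_force: 59.0
```

```bash
python3 -c "
from h import *
st()"
```

```text
tip xyz 8.96 -0.30 3.80 F xyz -11.73 0.78 -1.22 M [0.162 4.015 0.057] ang -55.76 tilt 0.0054 t 14.65 w 15.1
```

Call:
play_rows:
  plan:
    - {"tx": -0.07, "ty": 0.01, "tz": 0.01, "yaw": 0, "gripper": 1.0}
    - {"tx": -0.14, "ty": 0.02, "tz": 0.01, "yaw": 0, "gripper": 1.0}
    - {"tx": -0.21, "ty": 0.02, "tz": 0.01, "yaw": 0, "gripper": 1.0}
    - {"tx": -0.28, "ty": 0.02, "tz": 0.01, "yaw": 0, "gripper": 1.0}
    - {"tx": -0.35, "ty": 0.02, "tz": 0.01, "yaw": 0, "gripper": 1.0}
    - {"tx": -0.42, "ty": 0.02, "tz": 0.01, "yaw": 0, "gripper": 1.0}
    - {"tx": -0.49, "ty": 0.02, "tz": 0.01, "yaw": 0, "gripper": 1.0}
    - {"tx": -0.56, "ty": 0.02, "tz": 0.01, "yaw": 0, "gripper": 1.0}
    - {"tx": -0.63, "ty": 0.02, "tz": 0.01, "yaw": 0, "gripper": 1.0}
    - {"tx": -0.7, "ty": 0.02, "tz": 0.01, "yaw": 0, "gripper": 1.0}

```text
clock: 15.9
tool_pos: [600.1, -55.4, 61.0]
tcp_rot: [0.0, 0.884, -0.468, 0.003]
force: [6.9, -12.2, -1.3]
grip_width: 15.2
gripper_force: 59.0
```

```bash
python3 -c "
from h import *
st()"
```

```text
tip xyz 15.77 0.01 3.71 F xyz -13.98 1.17 -1.29 M [0.337 4.505 0.093] ang -55.75 tilt 0.0057 t 15.90 w 15.2
```

Call:
play_rows:
  plan:
    - {"tx": -0.06, "ty": -0.01, "tz": 0, "yaw": 0, "gripper": 1.0}
    - {"tx": -0.12, "ty": -0.01, "tz": 0, "yaw": 0, "gripper": 1.0}
    - {"tx": -0.18, "ty": -0.01, "tz": 0, "yaw": 0, "gripper": 1.0}
    - {"tx": -0.24, "ty": -0.01, "tz": 0, "yaw": 0, "gripper": 1.0}
    - {"tx": -0.3, "ty": -0.01, "tz": 0, "yaw": 0, "gripper": 1.0}
    - {"tx": -0.36, "ty": -0.01, "tz": 0, "yaw": 0, "gripper": 1.0}
    - {"tx": -0.42, "ty": -0.01, "tz": 0, "yaw": 0, "gripper": 1.0}
    - {"tx": -0.48, "ty": -0.01, "tz": 0, "yaw": 0, "gripper": 1.0}
    - {"tx": -0.54, "ty": -0.01, "tz": 0, "yaw": 0, "gripper": 1.0}
    - {"tx": -0.6, "ty": -0.01, "tz": 0, "yaw": 0, "gripper": 1.0}

```text
clock: 17.15
tool_pos: [596.6, -50.4, 60.9]
tcp_rot: [0.0, 0.884, -0.468, 0.003]
force: [6.4, -10.8, -1.2]
grip_width: 14.9
gripper_force: 59.0
```

```bash
python3 -c "
from h import *
st()"
```

```text
tip xyz 21.86 0.05 3.61 F xyz -12.53 0.84 -1.18 M [0.465 4.503 0.105] ang -55.75 tilt 0.0055 t 17.15 w 14.9
```

Call:
play_rows:
  plan:
    - {"tx": -0.06, "ty": -0.01, "tz": 0, "yaw": 0, "gripper": 1.0}
    - {"tx": -0.12, "ty": -0.02, "tz": 0, "yaw": 0, "gripper": 1.0}
    - {"tx": -0.18, "ty": -0.02, "tz": 0, "yaw": 0, "gripper": 1.0}
    - {"tx": -0.24, "ty": -0.02, "tz": 0, "yaw": 0, "gripper": 1.0}
    - {"tx": -0.3, "ty": -0.02, "tz": 0, "yaw": 0, "gripper": 1.0}
    - {"tx": -0.36, "ty": -0.02, "tz": 0, "yaw": 0, "gripper": 1.0}
    - {"tx": -0.42, "ty": -0.02, "tz": 0, "yaw": 0, "gripper": 1.0}
    - {"tx": -0.48, "ty": -0.02, "tz": 0, "yaw": 0, "gripper": 1.0}
    - {"tx": -0.54, "ty": -0.02, "tz": 0, "yaw": 0, "gripper": 1.0}
    - {"tx": -0.6, "ty": -0.02, "tz": 0, "yaw": 0, "gripper": 1.0}

```text
clock: 18.4
tool_pos: [591.3, -42.8, 59.4]
tcp_rot: [-0.0, 0.884, -0.468, 0.0]
force: [2.0, -0.7, -0.1]
grip_width: 15.2
gripper_force: 59.1
```

```bash
python3 -c "
from h import *
st()"
```

```text
tip xyz 31.15 0.21 2.15 F xyz -1.71 -1.21 -0.12 M [-0.37   0.369 -0.116] ang -55.78 tilt -0.0000 t 18.40 w 15.2
```

Call:
play_rows:
  plan:
    - {"tx": 0, "ty": -0.03, "tz": -0.08, "yaw": 0, "gripper": 1.0}
    - {"tx": -0.06, "ty": -0.03, "tz": -0.08, "yaw": 0, "gripper": 1.0}
    - {"tx": -0.12, "ty": -0.03, "tz": -0.08, "yaw": 0, "gripper": 1.0}
    - {"tx": -0.18, "ty": -0.03, "tz": -0.08, "yaw": 0, "gripper": 1.0}
    - {"tx": -0.24, "ty": -0.03, "tz": -0.08, "yaw": 0, "gripper": 1.0}
    - {"tx": -0.3, "ty": -0.03, "tz": -0.08, "yaw": 0, "gripper": 1.0}
    - {"tx": -0.36, "ty": -0.03, "tz": -0.08, "yaw": 0, "gripper": 1.0}
    - {"tx": -0.42, "ty": -0.03, "tz": -0.08, "yaw": 0, "gripper": 1.0}

```text
clock: 19.4
tool_pos: [589.0, -39.4, 60.1]
tcp_rot: [0.0, 0.884, -0.468, -0.0]
force: [0.1, 0.1, -2.5]
grip_width: 15.2
gripper_force: 58.9
```

```bash
python3 -c "
from h import *
st()
t=cam('top'); s=cam('scene')
W=np.zeros((600,800,3),np.uint8); W[:480,:520]=cv2.resize(t['frame'][205:325,215:345],(520,480),interpolation=3); W[:350,520:]=cv2.resize(s['frame'][220:290,325:381],(280,350),interpolation=3)
save('drop.png',W)"
```

```text
tip xyz 35.23 0.18 2.84 F xyz 0.07 -0.15 -2.50 M [-0.003  0.004  0.022] ang -55.79 tilt -0.0001 t 19.40 w 15.2
```

View pics/drop.png

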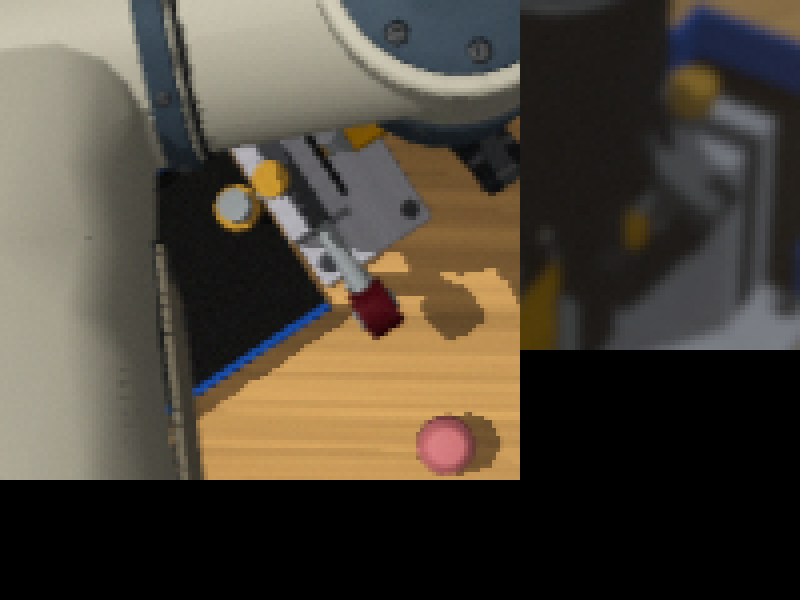

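The pin is in the tray, standing on its head at (237,207) of the crop, about 25 mm high at its middle. Retract straight back.

Call:
play_rows:
  plan:
    - {"tx": 0.3, "ty": 0, "tz": -0.02, "yaw": 0, "gripper": 1.0}
    - {"tx": 0.8, "ty": 0, "tz": -0.02, "yaw": 0, "gripper": 1.0}
    - {"tx": 1.4, "ty": 0, "tz": -0.02, "yaw": 0, "gripper": 1.0}
    - {"tx": 2.1, "ty": 0, "tz": -0.02, "yaw": 0, "gripper": 1.0}
    - {"tx": 2.8, "ty": 0, "tz": -0.02, "yaw": 0, "gripper": 1.0}
    - {"tx": 3.5, "ty": 0, "tz": -0.02, "yaw": 0, "gripper": 1.0}
    - {"tx": 4.3, "ty": 0, "tz": -0.02, "yaw": 0, "gripper": 1.0}
    - {"tx": 5.4, "ty": 0, "tz": -0.02, "yaw": 0, "gripper": 1.0}
    - {"tx": 7, "ty": 0, "tz": -0.02, "yaw": 0, "gripper": 1.0}
    - {"tx": 7, "ty": 0, "tz": -0.02, "yaw": 0, "gripper": 1.0}

```text
clock: 20.75
tool_pos: [629.1, -98.6, 60.2]
tcp_rot: [0.0, 0.883, -0.469, 0.0]
force: [-0.8, 0.5, -2.1]
grip_width: 15.5
gripper_force: 58.9
```

```bash
python3 -c "
from h import *
st(); plan(482.3,-296.6,150,-59.7)"
```

```text
tip xyz -36.29 0.39 2.87 F xyz 0.83 0.34 -2.12 M [-0.019 -0.036  0.037] ang -55.87 tilt 0.0003 t 20.75 w 15.5
pos [629.06 -98.63  60.17] ang -55.87 F [-0.75  0.49 -2.12] clk 20.75 w 15.516756648594587
cm tx,ty,tz [ 8.157 23.255 -8.982] yaw rad 0.0668
```

Call:
play_rows:
  plan:
    - {"tx": 1, "ty": 0, "tz": -3, "yaw": 0, "gripper": 1.0}
    - {"tx": 3, "ty": 4, "tz": -7, "yaw": 0.02, "gripper": 1.0}
    - {"tx": 5, "ty": 9, "tz": -9, "yaw": 0.05, "gripper": 1.0}
    - {"tx": 6.5, "ty": 14.5, "tz": -9, "yaw": 0.067, "gripper": 1.0}
    - {"tx": 7.5, "ty": 19.5, "tz": -9, "yaw": 0.067, "gripper": 1.0}
    - {"tx": 8.1, "ty": 22.5, "tz": -9, "yaw": 0.067, "gripper": 1.0}
    - {"tx": 8.16, "ty": 23.25, "tz": -9, "yaw": 0.067, "gripper": 1.0}
    - {"tx": 8.16, "ty": 23.25, "tz": -9, "yaw": 0.067, "gripper": 1.0}
    - {"tx": 8.16, "ty": 23.25, "tz": -9, "yaw": 0.067, "gripper": 1.0}

```text
clock: 21.88
tool_pos: [482.7, -294.9, 150.3]
tcp_rot: [-0.0, 0.868, -0.497, 0.0]
force: [-0.1, -0.1, -1.3]
grip_width: 15.0
gripper_force: 59.1
```

```bash
python3 - <<'E'
from h import *
plan(482.3,-296.6,43.5,-59.7)
c=cam('wrist')
def end(f):
    hsv=cv2.cvtColor(f,cv2.COLOR_RGB2HSV); m=cv2.inRange(hsv,(12,130,40),(32,255,255)); m[:,:270]=0;m[:,360:]=0
    cnt=max(cv2.findContours(m,0,2)[0],key=cv2.contourArea); return cv2.boundingRect(cnt)
print('before',end(np.load('w3.npz')['frame']),'now',end(c['frame']))
hsv=cv2.cvtColor(c['frame'],cv2.COLOR_RGB2HSV);m=cv2.inRange(hsv,(0,150,60),(8,255,255))|cv2.inRange(hsv,(172,150,60),(180,255,255))
n,l,sx,ce=cv2.connectedComponentsWithStats(m)
for i in range(1,n):
    if sx[i,4]>15: print('red',ce[i].round(1),sx[i],onz(c,ce[i],45).round(1))
E
```

```text
pos [ 482.74 -294.85  150.31] ang -59.58 F [-0.08 -0.12 -1.27] clk 21.88 w 14.95501685357559
cm tx,ty,tz [ 0.129  0.129 10.681] yaw rad 0.0021
before (284, 199, 56, 249) now (285, 199, 54, 250)
red [312.5 163.7] [ 277  154   72   22 1404] [ 505.8 -335.    45. ]
red [340.1 287.8] [339 279   4  17  54] [ 453.7 -279.4   45. ]
red [283.6 290. ] [282 281   4  15  32] [ 482.4 -260.9   45. ]
```

No slip in the grip. Lower into the notches: down to just above, settle, then the last millimetres.

Call:
play_rows:
  plan:
    - {"tx": 0.13, "ty": 0.13, "tz": 4, "yaw": 0, "gripper": 1.0}
    - {"tx": 0.13, "ty": 0.13, "tz": 7.5, "yaw": 0, "gripper": 1.0}
    - {"tx": 0.13, "ty": 0.13, "tz": 8.5, "yaw": 0, "gripper": 1.0}
    - {"tx": 0.13, "ty": 0.13, "tz": 9, "yaw": 0, "gripper": 1.0}
    - {"tx": 0.13, "ty": 0.13, "tz": 9, "yaw": 0, "gripper": 1.0}
    - {"tx": 0.13, "ty": 0.13, "tz": 9, "yaw": 0, "gripper": 1.0}

```text
clock: 22.68
tool_pos: [482.4, -297.6, 61.6]
tcp_rot: [-0.0, 0.868, -0.497, 0.001]
force: [0.0, 0.2, -0.6]
grip_width: 15.1
gripper_force: 59.0
```

```bash
python3 -c "
from h import *
plan(482.3,-296.6,43,-59.7)"
```

```text
pos [ 482.35 -297.56   61.63] ang -59.62 F [ 0.03  0.24 -0.57] clk 22.68 w 15.105608944445324
cm tx,ty,tz [-0.089 -0.042  1.863] yaw rad 0.0014
```

Call:
play_rows:
  plan:
    - {"tx": -0.06, "ty": -0.04, "tz": 0.5, "yaw": 0, "gripper": 1.0}
    - {"tx": -0.06, "ty": -0.04, "tz": 1.0, "yaw": 0, "gripper": 1.0}
    - {"tx": -0.06, "ty": -0.04, "tz": 1.4, "yaw": 0, "gripper": 1.0}
    - {"tx": -0.06, "ty": -0.04, "tz": 1.7, "yaw": 0, "gripper": 1.0}
    - {"tx": -0.06, "ty": -0.04, "tz": 1.8, "yaw": 0, "gripper": 1.0}
    - {"tx": -0.06, "ty": -0.04, "tz": 1.85, "yaw": 0, "gripper": 1.0}
    - {"tx": -0.06, "ty": -0.04, "tz": 1.85, "yaw": 0, "gripper": 1.0}

```text
clock: 23.55
tool_pos: [481.3, -296.5, 42.3]
tcp_rot: [0.0, 0.868, -0.497, -0.0]
force: [-2.4, 3.3, 4.6]
grip_width: 14.7
gripper_force: 59.8
```

```bash
python3 -c "
from h import *
plan(482.3,-296.6,42.5,-59.7)"
```

```text
pos [ 481.35 -296.48   42.28] ang -59.63 F [-2.37  3.27  4.63] clk 23.55 w 14.659086706648965
cm tx,ty,tz [ 0.059 -0.076 -0.022] yaw rad 0.0013
```

Call:
play_rows:
  plan:
    - {"tx": 0, "ty": 0, "tz": 0, "yaw": 0, "gripper": 2.2}
    - {"tx": 0, "ty": 0, "tz": 0, "yaw": 0, "gripper": 4}
    - {"tx": 0, "ty": 0, "tz": 0, "yaw": 0, "gripper": 5.5}
    - {"tx": 0, "ty": 0, "tz": 0, "yaw": 0, "gripper": 5.5}
    - {"tx": 0, "ty": 0, "tz": -1, "yaw": 0, "gripper": 5.5}
    - {"tx": 0, "ty": 0, "tz": -4, "yaw": 0, "gripper": 5.5}
    - {"tx": 0, "ty": 0, "tz": -8, "yaw": 0, "gripper": 5.5}
    - {"tx": 0, "ty": 0, "tz": -13, "yaw": 0, "gripper": 5.5}
    - {"tx": 0, "ty": 0, "tz": -13, "yaw": 0, "gripper": 5.5}
    - {"tx": 0, "ty": 0, "tz": -13, "yaw": 0, "gripper": 5.5}

```text
clock: 24.8
tool_pos: [481.5, -296.4, 172.2]
tcp_rot: [-0.0, 0.868, -0.497, 0.0]
force: [0.0, 0.1, -1.1]
grip_width: 54.8
gripper_force: 0.0
```

```bash
python3 - <<'E'
from h import *
o=ctrl.get_obs();print(o['tool_pos'],o['clock'],o['grip_width'],np.abs(o['joint_vel']).max())
c=cam('wrist');hsv=cv2.cvtColor(c['frame'],cv2.COLOR_RGB2HSV)
m=cv2.inRange(hsv,(15,150,50),(32,255,255)); m[:,:250]=0;m[:,400:]=0
cnt=max(cv2.findContours(m,0,2)[0],key=cv2.contourArea);r=cv2.minAreaRect(cnt)
P=np.array([onz(c,u,53)for u in cv2.boxPoints(r)]);print(r,P.mean(0))
e=sorted(P.tolist());v=np.array(e[0])+e[1]-e[2]-e[3];print('angle',np.degrees(np.arctan2(v[1],v[0])),np.linalg.norm(v)/2)
m=cv2.inRange(hsv,(0,150,60),(8,255,255))|cv2.inRange(hsv,(172,150,60),(180,255,255))
n,l,sx,ce=cv2.connectedComponentsWithStats(m)
for i in range(1,n):
    if sx[i,4]>15: print('red',ce[i].round(1),sx[i])
t=cam('top');h=cv2.cvtColor(t['frame'],cv2.COLOR_RGB2HSV);m=cv2.inRange(h,(12,120,90),(32,255,255));m[:225]=0;m[290:]=0;m[:,:235]=0;m[:,281:]=0
n,l,sx,ce=cv2.connectedComponentsWithStats(m);print([(ce[i].round(1),sx[i,4],onz(t,ce[i],12).round(1)) for i in range(1,n) if 5<sx[i,4]<200])
E
```

```text
[ 481.4977219  -296.39459027  172.18587556] 24.8 54.825560428132384 0.028342025453577318
((311.9999694824219, 233.49996948242188), (25.999996185302734, 154.99996948242188), 0.0) [ 480.94031314 -295.81030374   53.        ]
angle 120.35643165768309 99.7221951581643
red [309.2 160.1] [277 152  66  20 778]
red [289.4 284.4] [279 268  21  34 533]
red [332. 285.] [325 268  15  35 416]
[(array([276.3, 254.5]), np.int32(57), array([532.6,  53.5,  12. ]))]
```

Everything checks out: the punch is within 2 mm of its seat and the pin is inside the tray. Handing in.

```bash
python3 -c "
from h import *
print(ticket.hand_in())"
```

```text
the job is handed in; nothing more can be done
None
```

The pin was pushed out into the blue tray and the punch is back on its rest within about 2 mm. Driving force read up to about 14 N, and the job was handed in at about 25 s of the 64 s limit; `hand_in()` returned no verdict.

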